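Weigh out steel spacers for a shipping kit

TASK

Weigh out steel spacers for the kit being packed: set the dark steel spacers one after another on the round pan of the blue spring scale until the pan's red pointer has sunk to the green sleeve on the post, and stop there with the pointer at rest within the sleeve's height. Depending on where the sleeve has been set, one spacer is enough or two are needed; the white and orange spacers are light plastic and do not count. Set them down gently, so that the pan never bottoms out.

Things in the scene. Friction and masses are not known exactly. Their poses are not given: they have to be found in the camera images.
- pan_top (a point): Centre of the top face of the fixed blue scale's flat round metal pan (160 mm across, 6 mm thick, no rim); z up. Empty, it is 125 mm above the counter. It sinks straight down on a 230 N/m spring, 14 to 18 mm per steel spacer wherever it stands on the pan (plastic ones 1 mm), settles in 1 s, stops at 55 mm. Two fit, each 33 mm from the centre. The red pointer on the pan is level with the top face.
- mark (a point): Centre of the green sleeve (20 mm tall, 24 mm across) on a steel post (10 mm thick, 157 mm tall), 105 mm from the pan's centre, on the far side from the robot within 30 degrees; z up. Its height was set beforehand, 14 to 35 mm below the empty pan's top face, and stays. The pointer is within the sleeve when the pan's top face is at most 10 mm above or below this point.
- steel_a: One dark steel spacer, an upright plain dark grey steel cylinder with a 14 mm bore through it: 38 mm outside diameter, 48 mm tall, about 370 g, standing on the counter at the start. Origin at the centre of its underside, z along its axis (up).
- steel_b: The other dark steel spacer, an upright plain dark grey steel cylinder with a 14 mm bore through it: 38 mm outside diameter, 48 mm tall, about 370 g, standing on the counter at the start. Origin at the centre of its underside, z along its axis (up). The white and the orange plastic spacers standing among the steel ones have the same size and shape.

How it is judged:
By the outcome, as a careful person would: the job done as asked, in the order asked, and still so for the second after the job is handed in, with the robot touching nothing.
It also fails if it takes over 64 s, if anything falls off the work surface, if the arm or the gripper's body presses on something with over 40 N, if the wrist force passes 120 N, or if a joint passes its speed limit or range.

ROBOT

A 6-joint arm with a two-finger parallel gripper is mounted at the origin on the work surface. World frame = base frame: x ahead of the robot, y to its left, z up, the work surface at z = 0. Lengths are in mm, angles in rad, forces in N, time in s.
With the tool pointing down it reaches from about 350 to 850 mm from the base axis. Payload 8.1 kg.
Tool frame: the origin (TCP) lies on the centre line of the jaws, within the pads' length; the fingertips stand 8 mm ahead of it and the grasp point (between the pads) lies 11 mm behind it; x points along the fingers, z is the direction in which the jaws open and shut, and the axes are right-handed (so a half turn about x gives the same grasp; the last joint's range is limited). The gripper opens to 93 mm and grips with 3 to 60 N. Pads are 15 mm wide; open, the fingers measure 128 mm over their backs; the gripper's body (75 mm by 188 mm) begins 65 mm behind the grasp point.
Start: joints at [-1.322, 0.13, 1.488, -0, 1.523, -0.085], TCP at [196.601, -566.88, 226.635] pointing down, gripper open.
Joint ranges: [-2.96, 2.96], [-0.89, 2.26], [0.02, 2.5], [-1.34, 4.48], [0, 2.73], [-2.66, 2.66]. Speed limits (rad/s): [2.39, 2.39, 2.79, 3.14, 3.14, 3.14].

INTERFACE

Orientations are given as a unit quaternion [x, y, z, w].
In Python, from bench import arm gives the robot as it stands.
- The arm moves only by the shell command python3 -m handwheel 'ROWS' [FORCE]. ROWS is JSON, a list that holds one entry, the list of rows, each a list of 5 numbers: the opening in per cent of the stroke, from 0 (shut) to 100 (fully open), then the shift along the tool's x, y, z in cm, then the turn about the tool's x in degrees. In form: [[[gripper, x, y, z, spin], ...]]. A call has 1 to 12 rows; each row is the pose to reach, as a shift and turn from the pose commanded when the call began, along the tool's axes at that moment; what a row does not reach only later rows make up. A row lasts 1/8 s, in which the tool goes at most 62.5 mm and 10.7 degrees, less where a joint would pass 70% of its speed; a pose out of reach is approached as far as the arm can. A call with a gripper value outside its range is refused whole. The fingers move at their own pace and stop on an object; FORCE is the grip in N (left out, the last holds). Time passes only in rows, so rows that repeat a pose let the fingers close. It gives the time, the measured TCP pose, the force and the opening at its end, in the units of the state.
- arm.get_state(): the state, without advancing time (a new reading comes with each control period).
- arm.read_camera(name): name is "scene" or "top" or "wrist"; returns a dict with "img" (384x512x3 uint8, red, green, blue), "mtx" (3x3 intrinsics, pixels), "R" (3x3) and "t" (3): a world point X has camera coordinates R X + t; the wrist camera has in their place "T_tool_cam" (4x4, takes a point from camera to tool coordinates, whose origin is the TCP and whose axes are the tool frame's). Camera axes: x right, y down, z forward; pixel columns grow to the right and rows downward; lengths in mm; the calibration is good to about 2 mm. A picture is of the moment at which its call begins: read the wrist's pose just before it. There is no depth.
- arm.job_done(): hands the job in, once; it reports no verdict.
The state is a dict: "t": time; "joint_positions": joint angles; "qvel": joint speeds; "effort": joint torques, N m; "position": TCP position; "tool_rot": TCP orientation; "contact_force": force on the tool from outside, world axes, zero at the start; "moment": the same for the moment, N m; "width": finger opening in mm.
Only numpy, scipy, OpenCV 4.12 (cv2) and the standard library are available. Lean on these libraries where they do the work, as an engineer would, in place of code of your own. Each camera call takes 0.05 s, during which the arm holds its last target. There are 200 camera calls.

## Working session

There is one attempt and no reset: what is moved stays moved. The work goes in short steps, Python scripts to look and compute and a shell command to move; the robot and the scene stay as the last step left them, time stands still between calls to the robot, and variables do not carry over. Pictures are saved under pics/ and viewed, about 8 in all and at most 12, crops included, and the job is handed in when it is done.

```bash
mkdir -p pics
cat > h.py <<'E'
import numpy as np, cv2
from bench import arm
def grab(n,f=None):
    c=arm.read_camera(n)
    if f: cv2.imwrite('pics/'+f,cv2.cvtColor(c['img'],cv2.COLOR_RGB2BGR))
    return c
def ray(c,uv,pose=None):
    d=np.linalg.inv(c['mtx'])@np.array([uv[0],uv[1],1.])
    if 'R' in c and c['R'] is not None: R=np.array(c['R']);return -R.T@np.array(c['t']),R.T@d
    from scipy.spatial.transform import Rotation as Ro
    s=pose;Rt=Ro.from_quat(s['tool_rot']).as_matrix();T=np.array(c['T_tool_cam'])
    return np.array(s['position'])+Rt@T[:3,3],Rt@T[:3,:3]@d
def onz(c,uv,z,pose=None):
    o,d=ray(c,uv,pose);return o+d*(z-o[2])/d[2]
def proj(c,X):
    p=np.array(c['mtx'])@(np.array(c['R'])@np.array(X)+np.array(c['t']));return p[:2]/p[2]
E
python3 - <<'E'
from h import *
from scipy.spatial.transform import Rotation as Ro
s=arm.get_state();print(s['position'],s['tool_rot'],Ro.from_quat(s['tool_rot']).as_matrix().round(2),s['width'],s['t'])
a=grab('scene');b=grab('top')
im=np.vstack([a['img'],b['img']]);
cv2.imwrite('pics/a.png',a['img'][:,:,::-1]);cv2.imwrite('pics/b.png',b['img'][:,:,::-1])
for c in(a,b): print((-np.array(c['R']).T@c['t']).round(0))
E
```

```text
[ 196.4452773  -566.34454677  225.59628252] [ 0.41041225  0.57660171 -0.40958405  0.57561546] [[-0.    0.94  0.33]
 [ 0.    0.33 -0.94]
 [-1.    0.   -0.  ]] 92.8969979900443 0.0
[1139. -313.  613.]
[376.  11. 988.]
```

View pics/a.png

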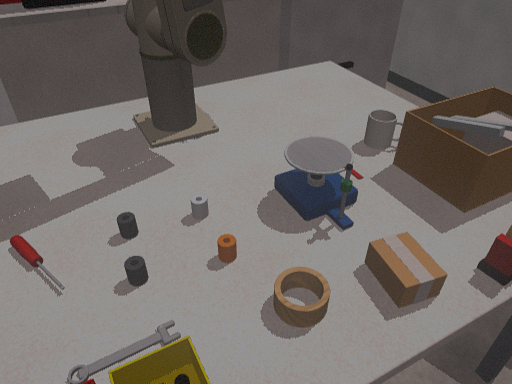

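View pics/b.png

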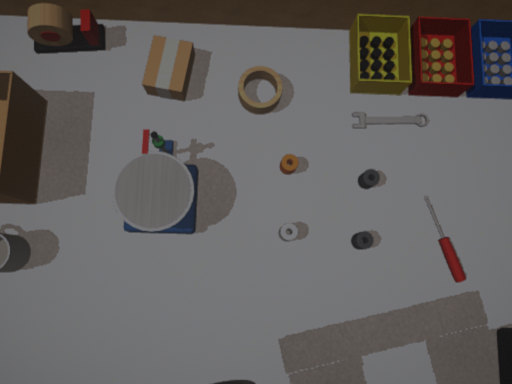

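The scene view shows dark spacers near (127,226) and (136,271), white at (200,207), orange at (228,248), the pan at (318,155), the green sleeve at (346,186). In the top view the dark ones are at (369,179) and (363,240), the pan at (155,191), the sleeve at (158,142).

```bash
cat > m.py <<'E'
from h import *
a=grab('scene');b=grab('top')
def masks(c):
    hsv=cv2.cvtColor(c['img'],cv2.COLOR_RGB2HSV);return hsv
def comp(m,box):
    x0,y0,x1,y1=box;k=np.zeros_like(m);k[y0:y1,x0:x1]=m[y0:y1,x0:x1]
    n,l,st,ce=cv2.connectedComponentsWithStats(k.astype(np.uint8))
    i=1+np.argmax(st[1:,4]);return ce[i],st[i]
def tri(p,q):
    o1,d1=ray(a,p);o2,d2=ray(b,q);d1/=np.linalg.norm(d1);d2/=np.linalg.norm(d2)
    s=np.linalg.lstsq(np.c_[d1,-d2],o2-o1,rcond=None)[0];A=o1+s[0]*d1;B=o2+s[1]*d2
    return (A+B)/2,np.linalg.norm(A-B)
ha,hb=masks(a),masks(b)
dk=lambda c:(c['img'].max(2)<85)
for n,A,B in(('s1',(110,205,147,245),(352,165,385,195)),('s2',(118,250,155,292),(347,226,380,256))):
    p,sa=comp(dk(a),A);q,sb=comp(dk(b),B)
    print(n,p.round(1),sa,q.round(1),sb,*[x.round(1) if hasattr(x,'round') else x for x in tri(p,q)],onz(b,q,24).round(1))
g=lambda h:(h[...,0]>50)&(h[...,0]<85)&(h[...,1]>90)
p,sa=comp(g(ha),(330,170,365,205));q,sb=comp(g(hb),(140,125,175,160))
print('mark',p,sa,q,sb,tri(p,q))
r=lambda h:((h[...,0]<8)|(h[...,0]>172))&(h[...,1]>130)
p,sa=comp(r(ha),(340,155,375,190));q,sb=comp(r(hb),(135,120,160,170))
print('ptr',p,sa,q,sb,tri(p,q))
# pan circle in top view
gr=cv2.cvtColor(b['img'],cv2.COLOR_RGB2GRAY)
H=cv2.HoughCircles(gr[140:240,105:210],cv2.HOUGH_GRADIENT,1,50,param1=80,param2=15,minRadius=33,maxRadius=45)
print(H)
if H is not None:
    u=H[0,0,:2]+[105,140];P=onz(b,u,125);print('pan',u,P,[onz(b,u+[H[0,0,2],0],125)-P])
f=3
mk=lambda c,x,y,w,h,f:cv2.resize(c['img'][y:y+h,x:x+w],None,fx=f,fy=f,interpolation=cv2.INTER_CUBIC)
L=np.hstack([mk(a,275,130,100,100,4),mk(b,105,120,100,100,4)])
M=np.hstack([mk(a,105,200,50,50,4),mk(a,110,245,50,50,4),mk(b,345,155,50,50,4),mk(b,340,216,50,50,4)])
cv2.imwrite('pics/c.png',np.vstack([L,M])[:,:,::-1])
E
python3 m.py
```

```text
s1 [127.2 225.4] [117 212  21  28 437] [368.6 178.7] [358 169  22  20 334] [ 554.7 -257.1  116.1] 17.7 [ 575.7 -275.6   24. ]
s2 [135.9 270.7] [124 256  24  31 551] [362.1 240.1] [351 231  23  19 337] [ 451.1 -278.5 -100.5] 30.0 [ 438.6 -258.6   24. ]
mark [348.27777778 183.38888889] [344 181   8   5  18] [158.58928571 141.96428571] [153 136  11  11  56] (array([624.55515489, 183.53798517, 103.87448091]), np.float64(8.517220175098549))
ptr [355.82978723 173.87234043] [351 169  12  10  47] [145.08130081 141.06504065] [142 130   7  23 123] (array([620.44530583, 206.3618784 , 119.08908953]), np.float64(5.655166036664959))
[[[47.5 50.5 37.4]]]
pan [152.5 190.5] [517.84194009 181.6336344  125.        ] [array([  2.21763295, -72.71785406,   0.        ])]
```

View pics/c.png

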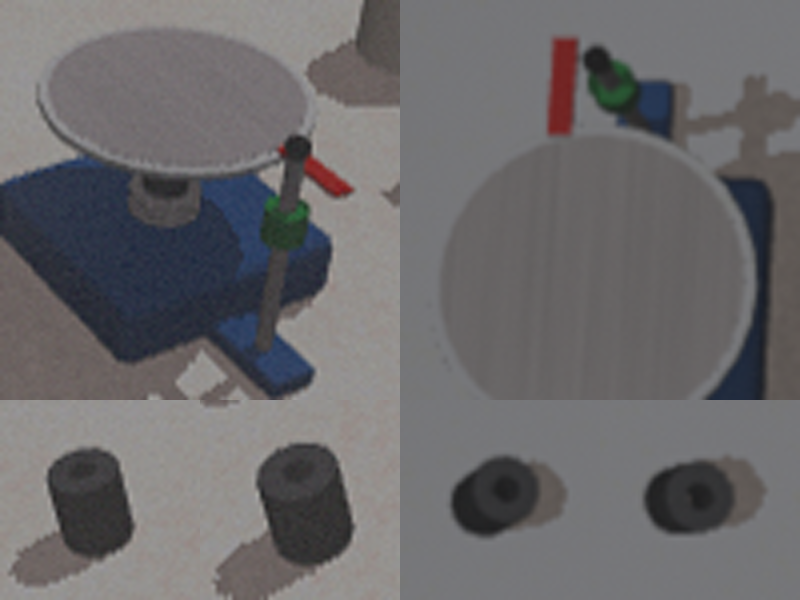

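Crops: bores visible at top-view (371.5,177) and (364,239.7); sleeve at scene about (346.5,185.5), between rows 179 and 192; post top at top-view (154,135). The spacer pairing in my code was crossed; redo.

Run:
```python
from h import *
a=grab('scene');b=grab('top')
def tri(p,q):
    o1,d1=ray(a,p);o2,d2=ray(b,q);d1/=np.linalg.norm(d1);d2/=np.linalg.norm(d2)
    s=np.linalg.lstsq(np.c_[d1,-d2],o2-o1,rcond=None)[0];A=o1+s[0]*d1;B=o2+s[1]*d2
    return ((A+B)/2).round(1),np.linalg.norm(A-B).round(1)
print('bore far',onz(b,(371.5,177),48).round(1),tri((110+299/4-50,245+67/4),(371.5,177)))
print('bore near',onz(b,(364,239.7),48).round(1),tri((105+82/4,200+69/4),(364,239.7)))
print('white',onz(b,(289,232),48).round(1),'orange',onz(b,(290,163),48).round(1))
P=onz(b,(154,135),157);print('post top',P,tri((275+299/4,130+145/4),(154,135)))
# sleeve: project post axis at heights in scene
for z in range(75,121,5):print(z,((proj(a,[P[0],P[1],z])-[275,130])*4).round(0),end=' ')
print()
sc=a
# pan: bright/edge points by radial search from (155,192)
gr=cv2.GaussianBlur(cv2.cvtColor(b['img'],cv2.COLOR_RGB2GRAY),(3,3),0).astype(float)
h=cv2.cvtColor(b['img'],cv2.COLOR_RGB2HSV)
m=cv2.Canny(b['img'][:,:,0],30,80)
pts=[]
for t in np.linspace(0,2*np.pi,180,endpoint=False):
    for r in np.arange(45,34,-.5):
        u=155+r*np.cos(t);v=192+r*np.sin(t)
        if m[int(round(v)),int(round(u))]: pts.append(onz(b,(round(u),round(v)),125)[:2]);break
pts=np.array(pts)
for _ in range(5):
    A=np.c_[2*pts,np.ones(len(pts))];x=np.linalg.lstsq(A,(pts**2).sum(1),rcond=None)[0];R=np.sqrt(x[2]+x[0]**2+x[1]**2)
    e=abs(np.hypot(*(pts-x[:2]).T)-R);pts=pts[e<max(3,2*np.median(e))]
print('pan',x[:2],R,len(pts),np.hypot(*(P[:2]-x[:2])))
print('pan in scene',((proj(a,[x[0],x[1],125])-[275,130])*4).round(0))
```

```text
bore far [ 574.8 -275.    48. ] (array([ 575.5, -273.1,   47.1]), np.float64(4.5))
bore near [ 438. -256.   48.] (array([ 438.4, -256. ,   45.3]), np.float64(1.6))
white [450.1 -95.7  48. ] orange [600.2 -96.2  48. ]
post top [620.83298048 179.25685605 157.        ] (array([624.3, 182.5, 149. ]), np.float64(3.7))
75 [267. 256.] 80 [268. 249.] 85 [270. 242.] 90 [271. 234.] 95 [272. 227.] 100 [273. 219.] 105 [275. 212.] 110 [276. 205.] 115 [277. 197.] 120 [279. 189.] 
pan [515.66013544 174.49472077] 80.8194042117652 114 105.28060251247334
pan in scene [159.  90.]
```

```bash
cat >> h.py <<'E'
from scipy.spatial.transform import Rotation as Ro
def delta(X):
    s=arm.get_state();R=Ro.from_quat(s['tool_rot']).as_matrix()
    print('tool cm',(R.T@(np.array(X)-s['position'])/10).round(2),'pos',np.round(s['position'],1),'t',s['t'],'F',np.round(s['contact_force'],1),'w',s['width'],'q',np.round(s['joint_positions'],2))
E
python3 -c "
from h import *
delta([438.2,-256,130])"
```

```text
tool cm [  9.64  33.01 -21.43] pos [ 196.6 -566.7  226.3] t 0.3 F [0.7 0.7 0.4] w 93.44996626185714 q [-1.32  0.13  1.49  0.    1.52 -0.09]
```

```bash
python3 -m handwheel '[[[100,9.6,33,-21.4,0],[100,9.6,33,-21.4,0],[100,9.6,33,-21.4,0],[100,9.6,33,-21.4,0],[100,9.6,33,-21.4,0],[100,9.6,33,-21.4,0],[100,9.6,33,-21.4,0],[100,9.6,33,-21.4,0],[100,9.6,33,-21.4,0],[100,9.6,33,-21.4,0]]]' 30
python3 - <<'E'
from h import *
delta([438.2,-256,20])
s=arm.get_state();c=grab('wrist','w1.png')
m=(c['img'].max(2)<85).astype(np.uint8)
n,l,st,ce=cv2.connectedComponentsWithStats(m)
for i in range(1,n):
    if st[i,4]>150: print(st[i],ce[i].round(0),onz(c,ce[i],48,s).round(1))
E
```

```text
t: 1.55
position: [437.9, -257.8, 131.1]
tool_rot: [0.41, 0.576, -0.411, 0.576]
contact_force: [0.4, -0.2, -0.4]
width: 92.9
tool cm [11.11  0.09 -0.17] pos [ 437.9 -257.8  131.1] t 1.55 F [ 0.4 -0.2 -0.4] w 92.93170228899038 q [-0.63 -0.05  1.85 -0.    1.34  0.61]
[ 301   17   57   60 2430] [329.  47.] [ 571.3 -272.3   48. ]
[ 81  99  41  43 952] [105. 119.] [ 460.8 -119.4   48. ]
[ 66 113  17  16 212] [ 74. 120.] [451.5 -94.9  48. ]
[ 235  168   42   49 1573] [255. 193.] [ 441.9 -256.2   48. ]
[    0   170   512   214 59633] [260. 313.] [ 327.2 -301.    48. ]
```

View pics/w1.png

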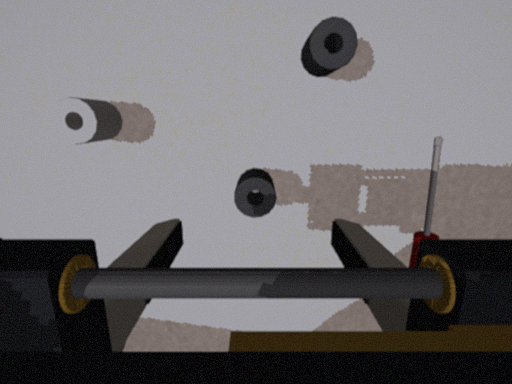

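The wrist view shows the near dark spacer at (256,195), midway between the jaws; the ray gives about (440,-256), matching. Go down, grip, lift.

```bash
python3 -m handwheel '[[[100,6,0.1,-0.15,0],[100,11,0.1,-0.15,0],[100,11,0.1,-0.15,0],[100,11,0.1,-0.15,0],[0,11,0.1,-0.15,0],[0,11,0.1,-0.15,0],[0,11,0.1,-0.15,0],[0,11,0.1,-0.15,0],[0,11,0.1,-0.15,0],[0,11,0.1,-0.15,0]]]' 30
python3 -c "
from h import *
delta([438.2,-256,20])"
```

```text
t: 2.85
position: [438.8, -254.9, 20.6]
tool_rot: [0.41, 0.576, -0.41, 0.576]
contact_force: [-0.0, 0.7, -0.5]
width: 38.3
tool cm [ 0.06 -0.09  0.08] pos [ 438.8 -254.9   20.6] t 2.85 F [-0.   0.7 -0.5] w 38.3079513340153 q [-0.63  0.09  1.93 -0.    1.12  0.61]
```

```bash
python3 -m handwheel '[[[0,-6,0,0,0],[0,-12,0,0,0],[0,-18,0,0,0],[0,-18,0,0,0]]]' 30
python3 -c "
from h import *
s=arm.get_state();y=Ro.from_quat(s['tool_rot']).as_matrix()[:,1]
print(y);X=np.array([515.7,174.5,200])+33*y;print(X);delta(X)"
```

```text
t: 3.35
position: [441.4, -256.7, 206.5]
tool_rot: [0.41, 0.573, -0.41, 0.58]
contact_force: [1.1, -0.1, -2.7]
width: 38.3
[0.94477285 0.32767564 0.00573835]
[546.8775042 185.3132961 200.1893655]
tool cm [  0.46  24.45 -38.31] pos [ 441.4 -256.7  206.5] t 3.35 F [ 1.1 -0.1 -2.7] w 38.280303889640024 q [-0.63 -0.11  1.77  0.    1.47  0.61]
```

```bash
python3 -m handwheel '[[[0,0,3.4,-5.2,0],[0,0,6.8,-10.6,0],[0,0,10,-15.8,0],[0,0,13.4,-21,0],[0,0,16.8,-26.2,0],[0,0,20,-31.4,0],[0,0,23,-36,0],[0,0,24.4,-38.3,0],[0,0,24.4,-38.3,0],[0,0,24.4,-38.3,0],[0,0,24.4,-38.3,0],[0,0,24.4,-38.3,0]]]' 30
python3 - <<'E'
from h import *
delta([546.9,185.3,147])
c=grab('scene');cv2.imwrite('pics/d.png',cv2.resize(c['img'][60:240,260:400],None,fx=4,fy=4)[:600,:,::-1][:,:,:])
E
```

```text
t: 4.85
position: [543.8, 186.0, 200.6]
tool_rot: [0.41, 0.576, -0.41, 0.576]
contact_force: [0.2, 0.1, -3.5]
width: 38.5
tool cm [5.36 0.27 0.17] pos [543.8 186.  200.6] t 4.85 F [ 0.2  0.1 -3.5] w 38.528470361894115 q [ 0.24  0.08  1.59 -0.    1.47  1.48]
```

View pics/d.png

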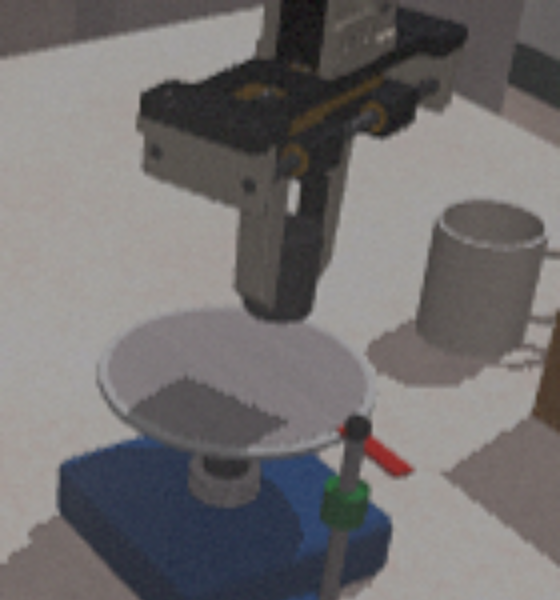

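The spacer hangs over the pan; nothing is near the post. Lower gently.

```bash
python3 -m handwheel '[[[0,2,0.2,0.1,0],[0,4,0.2,0.1,0],[0,5,0.2,0.1,0],[0,5.3,0.2,0.1,0],[0,5.6,0.2,0.1,0],[0,5.9,0.2,0.1,0],[0,6.2,0.2,0.1,0],[0,6.5,0.2,0.1,0],[0,6.7,0.2,0.1,0],[0,6.7,0.2,0.1,0],[0,6.7,0.2,0.1,0]]]' 30
python3 -c "
from h import *
delta([546.9,185.3,129])"
```

```text
t: 6.28
position: [546.3, 186.8, 134.0]
tool_rot: [0.41, 0.576, -0.41, 0.576]
contact_force: [1.2, 0.3, -0.0]
width: 38.0
tool cm [0.5  0.01 0.16] pos [546.3 186.8 134. ] t 6.275 F [ 1.2  0.3 -0. ] w 38.00587736131729 q [0.24 0.13 1.66 0.   1.35 1.48]
```

```bash
python3 -m handwheel '[[[0,0.35,0,0,0],[0,0.35,0,0,0],[0,0.35,0,0,0],[60,0.35,0,0,0],[70,0.35,0,0,0],[70,0.35,0,0,0],[70,0.35,0,0,0],[70,-2,0,0,0],[70,-6,0,0,0],[70,-10,0,0,0],[70,-10,0,0,0]]]' 30
python3 - <<'E'
from h import *
delta([546.3,186.8,230])
E
```

```text
t: 7.65
position: [548.2, 187.3, 238.3]
tool_rot: [0.412, 0.574, -0.408, 0.578]
contact_force: [0.3, 0.2, 0.2]
width: 65.2
tool cm [ 0.83 -0.2  -0.02] pos [548.2 187.3 238.3] t 7.65 F [0.3 0.2 0.2] w 65.17408243747289 q [0.24 0.06 1.54 0.   1.53 1.48]
```

```bash
python3 -m handwheel '[[[100,0,-7,0,0],[100,0,-12,4,0],[100,0,-15,10,0],[100,0,-18,16,0],[100,0,-20,20,0],[100,0,-22,25,0],[100,0,-22,25,0],[100,0,-22,25,0]]]' 30
python3 - <<'E'
from h import *
delta([574.5,-274,130])
c=grab('scene');cv2.imwrite('pics/e.png',cv2.resize(c['img'][100:220,270:400],None,fx=5,fy=5,interpolation=cv2.INTER_CUBIC)[:,:,::-1])
E
```

```text
t: 8.65
position: [419.7, -121.2, 232.8]
tool_rot: [0.41, 0.576, -0.41, 0.575]
contact_force: [-0.4, -0.4, -0.1]
width: 93.1
tool cm [10.25  9.65 19.51] pos [ 419.7 -121.2  232.8] t 8.65 F [-0.4 -0.4 -0.1] w 93.10698918526973 q [-0.4  -0.33  1.9   0.    1.57  0.84]
```

View pics/e.png

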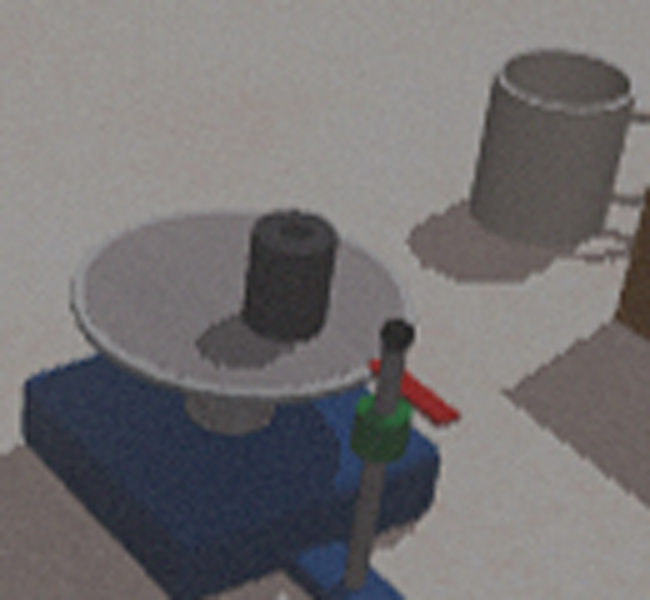

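One spacer stands on the pan, which sank by about 5 px in the scene view (~14 mm); the pointer at (353-361,174-184) looks above or near the sleeve (rows 179-193). Measure this numerically, with the local calibration offset taken from the post tip.

Run:
```python
from h import *
a=grab('scene');b=grab('top')
def msk(c,k,box):
    h=cv2.cvtColor(cv2.GaussianBlur(c['img'],(3,3),0),cv2.COLOR_RGB2HSV)
    m={'g':(h[...,0]>45)&(h[...,0]<90)&(h[...,1]>70),'r':((h[...,0]<8)|(h[...,0]>172))&(h[...,1]>110)}[k]
    z=np.zeros_like(m);x0,y0,x1,y1=box;z[y0:y1,x0:x1]=m[y0:y1,x0:x1]
    n,l,st,ce=cv2.connectedComponentsWithStats(z.astype(np.uint8));i=1+np.argmax(st[1:,4]);return ce[i],st[i]
gs=msk(a,'g',(330,165,370,205));gt=msk(b,'g',(140,120,180,165))
rs=msk(a,'r',(340,155,375,195));rt=msk(b,'r',(130,115,165,165))
print('green',gs,gt);print('red',rs,rt)
P=np.array([620.8,179.3])
# nominal
for z in(85,90,95,100,105,110,115,157):print(z,proj(a,[*P,z]).round(1),proj(b,[*P,z]).round(1))
for z in(105,110,115,120,125):
    X=onz(b,rt[0],z);print('ptr',z,X.round(1),proj(a,X).round(1))
A=cv2.resize(a['img'][155:215,325:375],None,fx=8,fy=8,interpolation=cv2.INTER_CUBIC)
B=cv2.resize(b['img'][120:180,130:180],None,fx=8,fy=8,interpolation=cv2.INTER_CUBIC)
cv2.imwrite('pics/f.png',np.clip(np.hstack([A,B]).astype(float)*1.4,0,255)[:,:,::-1])
```

```text
green (array([345.69014085, 184.53521127]), array([341, 179,  11,  12,  71], dtype=int32)) (array([158.25675676, 141.89189189]), array([152, 136,  12,  11,  74], dtype=int32))
red (array([354.58333333, 179.54166667]), array([350, 175,  11,  10,  48], dtype=int32)) (array([146.7295082 , 142.89344262]), array([144, 132,   7,  23, 122], dtype=int32))
85 [342.4 190.4] [160.4 145.1]
90 [342.8 188.5] [160.  144.4]
95 [343.1 186.7] [159.6 143.8]
100 [343.4 184.9] [159.1 143.1]
105 [343.7 183. ] [158.7 142.4]
110 [344.  181.1] [158.3 141.7]
115 [344.3 179.2] [157.8 141.1]
157 [347.1 162.8] [154. 135.]
ptr 105 [619.  203.5 105. ] [352.  179.5]
ptr 110 [617.6 202.4 110. ] [351.6 177.4]
ptr 115 [616.2 201.3 115. ] [351.1 175.3]
ptr 120 [614.8 200.2 120. ] [350.7 173.3]
ptr 125 [613.5 199.1 125. ] [350.2 171.2][ WARN:0@2.142] global loadsave.cpp:1063 imwrite_ Unsupported depth image for selected encoder is fallbacked to CV_8U.
```

View pics/f.png

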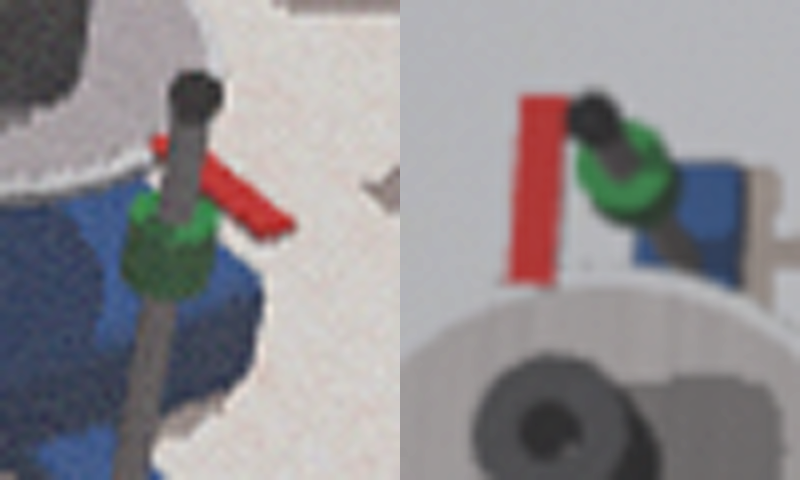

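Locally corrected, the pan is at z≈110 (15 mm sunk, inside the stated 14–18), the sleeve centre ≈105 (scene) to ≈110 (top). That says one spacer suffices, but with few mm margin; one closer look with the wrist camera settles it.

Run:
```python
from h import *
s=arm.get_state();c=grab('wrist')
T=np.array(c['T_tool_cam']);print(T.round(2),c['mtx'].round(0))
o,d=ray(c,(256,192),s);print(o,d);delta([621-90,90,215])
# for target camera centre, where does TCP go; project test points
R=Ro.from_quat(s['tool_rot']).as_matrix()
for C in([590,100,260],[560,100,260],[560,90,280],[600,90,280]):
    Rc=(R@T[:3,:3]).T
    pr=lambda X:(lambda p:(p[:2]/p[2]).round(0))(np.array(c['mtx'])@Rc@(np.array(X)-C))
    print(C,'tcp',(np.array(C)-R@T[:3,3]).round(0),[pr([621,179,z]) for z in(157,115,95,20)],'ptr',pr([620,203,110]))
```

```text
[[   0.     -0.25    0.97 -159.03]
 [  -0.     -0.97   -0.25   69.45]
 [   1.      0.     -0.      1.41]
 [   0.      0.      0.      1.  ]] [[286.   0. 257.]
 [  0. 286. 191.]
 [  0.   0.   1.]]
[486.24361336 -98.83659562 392.29437698] [-0.24434142 -0.08132589 -0.96628287]
tool cm [  1.84  17.39 -16.2 ] pos [ 420.2 -120.3  233.4] t 8.85 F [-0.6 -0.6  0.3] w 92.89686998988034 q [-0.4  -0.33  1.9   0.    1.57  0.84]
[590, 100, 260] tcp [524.  79. 101.] [array([ 43., -74.]), array([112., -13.]), array([131.,   4.]), array([173.,  41.])] ptr [ 64. -26.]
[560, 100, 260] tcp [494.  79. 101.] [array([  59., -199.]), array([127., -91.]), array([145., -62.]), array([183.,  -1.])] ptr [  76. -103.]
[560, 90, 280] tcp [494.  69. 121.] [array([  69., -148.]), array([125., -70.]), array([141., -47.]), array([178.,   4.])] ptr [ 81. -81.]
[600, 90, 280] tcp [534.  69. 121.] [array([ 51., -20.]), array([108.,  17.]), array([125.,  29.]), array([165.,  55.])] ptr [67.  6.]
```

```bash
python3 -m handwheel '[[[100,3,6,-2.6,0],[100,5,11,-5,0],[100,7,16,-7,0],[100,8,21.6,-9.3,0],[100,8,21.6,-9.3,0],[100,8,21.6,-9.3,0],[100,8,21.6,-9.3,0],[100,8,21.6,-9.3,0]]]' 30
python3 - <<'E'
from h import *
s=arm.get_state();c=grab('wrist')
delta([0,0,0])
T=np.array(c['T_tool_cam']);R=Ro.from_quat(s['tool_rot']).as_matrix();C=np.array(s['position'])+R@T[:3,3];Rc=(R@T[:3,:3]).T
pr=lambda X:(lambda p:(p[:2]/p[2]).round(1))(np.array(c['mtx'])@Rc@(np.array(X)-C))
print('C',C.round(1))
for z in(157,130,125,120,115,110,105,100,95,90,85):print(z,pr([620.8,179.3,z]))
u,v=pr([620.8,179.3,115]).astype(int);x0=max(0,u-75);y0=max(0,v-60);print('crop',x0,y0)
cv2.imwrite('pics/g.png',cv2.convertScaleAbs(cv2.resize(c['img'][y0:y0+120,x0:x0+150],None,fx=5,fy=5,interpolation=cv2.INTER_CUBIC),alpha=1.3)[:,:,::-1])
E
```

```text
t: 9.85
position: [593.7, 36.3, 155.0]
tool_rot: [0.411, 0.575, -0.41, 0.577]
contact_force: [-0.1, -0.1, 0.0]
width: 92.8
tool cm [ 15.37 -57.33 -15.97] pos [593.7  36.3 154.8] t 9.9 F [-0.1  0.1 -0.1] w 92.655661657224 q [-0.03  0.16  1.59 -0.    1.39  1.21]
C [659.5  57.6 314.2]
157 [ 15.9 110.5]
130 [ 51.3 111.4]
125 [ 56.8 111.5]
120 [ 62.  111.7]
115 [ 66.9 111.8]
110 [ 71.5 111.9]
105 [ 76. 112.]
100 [ 80.2 112.1]
95 [ 84.2 112.2]
90 [ 88.1 112.3]
85 [ 91.8 112.4]
crop 0 51
```

View pics/g.png

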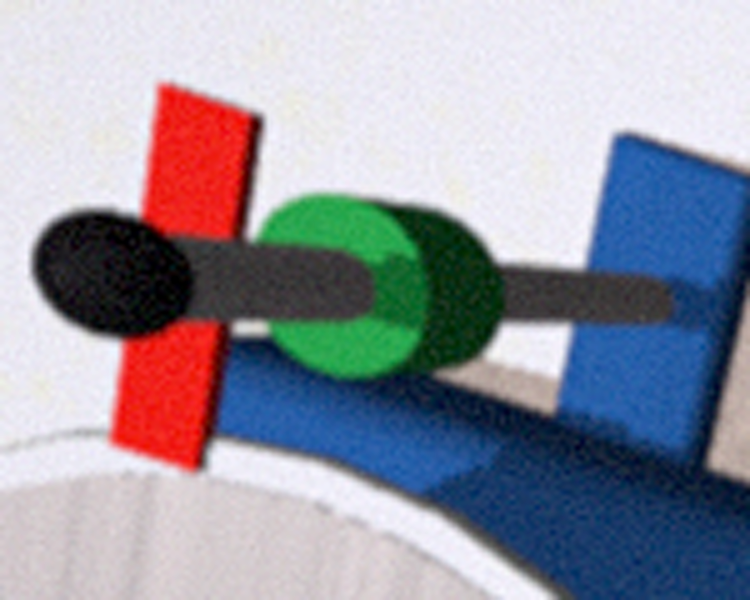

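The wrist view shows the sleeve's top disc centred at u≈68.4 and its bottom at u≈84.2, so z≈113 and 95: mark ≈104 (the post tip agrees with its 157 mm). A quick triangulation of the pointer's outer corners gives the pan height now.

Run:
```python
from h import *
s=arm.get_state();w=grab('wrist');b=grab('top')
def tri(p,q):
    o1,d1=ray(w,p,s);o2,d2=ray(b,q);d1/=np.linalg.norm(d1);d2/=np.linalg.norm(d2)
    k=np.linalg.lstsq(np.c_[d1,-d2],o2-o1,rcond=None)[0];A=o1+k[0]*d1;B=o2+k[1]*d2
    return ((A+B)/2).round(1),np.linalg.norm(A-B).round(1)
W=lambda x,y:(x/5-.4,51+y/5-.4);B=lambda x,y:(130+(x-400)/8-.45,120+y/8-.45)
print('ptr tip L',tri(W(160,85),B(520,95)),'tip R',tri(W(260,115),B(572,97)))
print('base L',tri(W(112,440),B(508,283)),'base R',tri(W(198,468),B(552,285)))
print('sleeve top disc',tri(W(342,287),B(621,162)),'t',s['t'])
```

```text
ptr tip L (array([640.8, 207.8, 112. ]), np.float64(0.3)) tip R (array([641.1, 195. , 111.4]), np.float64(0.2))
base L (array([591.9, 207.7, 111.8]), np.float64(0.1)) base R (array([591.8, 196.7, 110.9]), np.float64(0.5))
sleeve top disc (array([623.5, 180.7, 112.9]), np.float64(1.3)) t 9.9
```

Estimates agree that the pointer (110–111.5) lies below the sleeve's top edge (113–114). A second spacer would take it to about the bottom edge or past it. One is enough, so I hand in.

```bash
python3 -c "
from h import *
delta([0,0,0]);print(arm.job_done())"
```

```text
tool cm [ 15.37 -57.32 -15.96] pos [593.7  36.5 154.5] t 10.0 F [-0.9  0.9 -0.1] w 93.02301169328416 q [-0.02  0.16  1.59  0.    1.39  1.21]
the job is handed in; nothing more can be done
None
```

I set one steel spacer on the pan, about 33 mm off centre, and stopped there. I lowered it until the pan carried nearly all its weight, then let go. At hand-in (10 s on the clock) the gripper was open and clear of everything.

**Last checks:** the pan sank about 14–15 mm from its empty height.

| Measurement | Pan/pointer height (mm) | Sleeve centre (mm) | Pointer above sleeve centre (mm) |
|---|---|---|---|
| Scene camera, corrected using the post tip and the empty pan's pointer | about 110 | about 104.5 | about 6 |
| Wrist camera alone | – | about 104 | – |
| Wrist and top cameras together | about 111.5 | about 103 | 8.6 |

**Disagreement:** every one of these puts the pointer inside the ±10 mm limit, but near the top of the sleeve. The margin is only about 1.5 to 4 mm, close to the measuring error. The rough top-view reading put the sleeve centre higher, at about 108–114 mm, which would widen the margin.

A second spacer would have taken the pointer to about the sleeve's bottom edge, so I left it at one.

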